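# Turn a culture dish lid-down onto the warming plate

### The arm

A 6-joint arm with a two-finger parallel gripper is mounted at the origin on the work surface. World frame = base frame: x ahead of the robot, y to its left, z up, the work surface at z = 0. Lengths are in mm, angles in rad, forces in N, time in s.
With the tool pointing down it reaches from about 300 to 775 mm from the base axis. Payload 14.6 kg.
Tool frame: the origin (TCP) lies on the centre line of the jaws, within the pads' length; the fingertips stand 19 mm ahead of it and the grasp point (between the pads) is the TCP (bot.tip_reach is the distance from the TCP to the fingertips, in mm); y points along the fingers, x is the direction in which the jaws open and shut, and the axes are right-handed (so a half turn about y gives the same grasp; the last joint's range is limited). The gripper opens to 85 mm and grips with 20 to 120 N. Pads are 22 mm wide; open, the fingers measure 114 mm over their backs; the gripper's body (76 mm by 85 mm) begins 54 mm behind the grasp point. The pads swing forward as they close: fully open they stand 13 mm farther back than shut.
Start: joints at [-0.067, 0.3, 1.521, -0, 1.321, -0.067], TCP at [549.991, -0.002, 250.281] pointing down, gripper open.
Joint ranges: [-3.03, 3.03], [-0.79, 2.21], [0.23, 2.52], [-1.04, 4.18], [0, 3.07], [-2.55, 2.55]. Speed limits (rad/s): [2.22, 2.22, 2.57, 3.14, 3.14, 3.14].

### API

Orientations are given as a unit quaternion [w, x, y, z].
In Python, from rig import bot gives the robot as it stands. Calls block until the motion is done:
- bot.move_to(position, orientation): joint-space move of the TCP to a pose.
- bot.servo_line(position, attitude=None, speed=150, until_force=None): straight line of the TCP; attitude=None keeps the orientation; speed is the mean speed in mm/s. With until_force (N) it stops when the force on the tool has changed by that much, and returns True; else False.
- bot.move_joints(angles): joint-space move.
- bot.move_gripper(opening, grip_force=None): finger opening in mm; grip_force is the grip in N (None keeps the last); returns when the fingers have stopped.
- bot.dwell(seconds).
- bot.ik(position, orientation): joint angles nearest the present ones, or None.
- bot.read_state(): the state.
- bot.read_camera(name): name is "scene" or "side" or "wrist"; returns a dict with "image" (384x512x3 uint8, blue, green, red), "depth" (384x512 float32, mm along the optical axis (not along the pixel's ray), 0 where there is no reading), "fovy" (degrees; the focal length in pixels is half the picture's height over the tangent of half this angle, whatever the lens; pixels are square), "cx", "cy" (the principal point, pixels), "k1" (the pictures are not rectified: a ray, as slopes to the right and down, at radius r is drawn at 1 + k1 r^2 times it, then the intrinsics apply), "eye" and "attitude" of the camera in the world; the wrist camera has in their place "mount" (4x4, takes a point from camera to tool coordinates, whose origin is the TCP and whose axes are the tool frame's). Camera axes: x right, y down, z forward; pixel columns grow to the right and rows downward; lengths in mm; the calibration is good to about 2 mm. A picture is of the moment at which its call begins: read the wrist's pose just before it.
A pose or a line that the arm cannot do raises bot.MotionError and nothing moves.
- bot.finish_job(): hands the job in, once; it reports no verdict.
The state is a dict: "clock": time; "joint_positions": joint angles; "qvel": joint speeds; "effort": joint torques, N m; "ee_pos": TCP position; "tool_rot": TCP orientation; "ft_force": force on the tool from outside, world axes, zero at the start; "moment": the same for the moment, N m; "grip_width": finger opening in mm.
Only numpy, scipy, OpenCV 4.12 (cv2) and the standard library are available. Lean on these libraries where they do the work, as an engineer would, in place of code of your own. Each camera call takes 0.05 s, during which the arm holds its last target. There are 200 camera calls.

### The job

The square culture dish on the table must be incubated lid down. Without gripping or picking it up, push it with the fingertips against the open edge of the warming plate, tip it up against that edge until it flips over onto the plate, then push it on, squared up with the plate, until it lies flat inside the empty printed square. Leave the other dish and everything else on the table where they are, and finish with the robot clear of everything.

Things in the scene. Friction and masses are not known exactly. Their poses are not given: they have to be found in the camera images.
- dish: Closed square dish to turn, one rigid piece, 60 to 115 g, 18 mm tall. Cream tray 84 x 84 mm; the white lid is 90 x 90 mm, its rim 3 mm proud of the tray, 8 to 18 mm above the underside. Origin: centre of the tray's underside; +z towards the lid (up at first); x, y along its sides. Starts flat on the table, 30 to 75 mm from the plate's -y edge, in front of the empty square, turned up to 0.2 rad.
- plate: Warming plate, fixed: a bare aluminium slab 240 mm (x) by 170 mm (y), 12 mm thick, with square upright edges. Origin: centre of the slab's underside, on the table; z up. Its open edge, facing the dish, is the -y one (y = -85 mm); a grey control box 34 mm tall stands on the table at the other end (y = 85 to 135 mm). Its x axis is within 0.25 rad of the robot's x axis.
- place: The empty printed square on the warming plate: a thin black outline, 112 mm outside, 106 mm inside, flush with the plate's top. Origin: its centre, on the top face (12 mm above the table), 85 mm from the plate's open edge, at x = +60 or -60 mm in the plate's frame; axes parallel to the plate's.
- neighbour: A second dish of the same shape and size, already lid down on the other half of the warming plate, 120 mm from the empty square centre to centre; loose. Origin: centre of its underside (the lid's face), on the plate; z up. Leave it alone.
- dish_e1 (a point): Middle of the +x side of the dish's lid rim, at x = 45, y = 0, z = 13 mm in the dish's frame.
- dish_e2 (a point): Middle of the -x side of the dish's lid rim, at x = -45, y = 0, z = 13 mm in the dish's frame.
- dish_e3 (a point): Middle of the +y side of the dish's lid rim, at x = 0, y = 45, z = 13 mm in the dish's frame.
- dish_e4 (a point): Middle of the -y side of the dish's lid rim, at x = 0, y = -45, z = 13 mm in the dish's frame.
- jar: Bystander, loose: glass jar, 72 mm across, 100 mm tall, with a yellow screw lid. Origin: centre of its underside. Leave it alone.
- reagent: Bystander, loose: small glass bottle, 50 mm across, 100 mm tall, with a blue cap. Origin: centre of its underside. Leave it alone.
- mug: Bystander, loose: brown mug, 80 mm across, 95 mm tall. Origin: centre of its underside. Leave it alone.
- phone: Bystander, loose: black phone lying flat, 150 x 74 x 9 mm. Origin: centre of its underside. Leave it alone.
- tips: Bystander, loose: closed blue box of pipette tips, 120 x 85 x 50 mm. Origin: centre of its underside. Leave it alone.
- pen: Bystander, loose: marker pen lying flat, 130 mm long, 12 mm thick. Origin: centre of its underside. Leave it alone.
Mind the look-alikes: they are no part of the job. Leave any yellow look-alike of the dish alone.

How it is judged:
By the outcome, as a careful person would: the job done as asked, in the order asked, and still so for the second after the job is handed in, with the robot touching nothing.
It also fails if it takes over 72 s, if anything falls off the work surface, if the arm or the gripper's body presses on something with over 40 N, if the wrist force passes 120 N, or if a joint passes its speed limit or range.

## Working session

There is one attempt and no reset: what is moved stays moved. The work goes in short steps, each a Python script; the robot and the scene stay as the last script left them, time stands still between calls to the robot, and variables do not carry over. Pictures are saved under pics/ and viewed, about 8 in all and at most 12, crops included, and the job is handed in when it is done.

```bash
ls && mkdir -p pics && cat > h.py <<'E'
import numpy as np, cv2
from scipy.spatial.transform import Rotation as R
from rig import bot
def rot(q): return R.from_quat([q[1],q[2],q[3],q[0]])
def cam(name):
    s=bot.read_state(); c=bot.read_camera(name)
    if "mount" in c:
        T=np.eye(4);T[:3,:3]=rot(s["tool_rot"]).as_matrix();T[:3,3]=s["ee_pos"];c["T"]=T@np.array(c["mount"])
    else:
        T=np.eye(4);T[:3,:3]=rot(c["attitude"]).as_matrix() if np.size(c["attitude"])==4 else np.array(c["attitude"]);T[:3,3]=c["eye"];c["T"]=T
    f=192/np.tan(np.radians(c["fovy"])/2);c["K"]=np.array([[f,0,c["cx"]],[0,f,c["cy"]],[0,0,1.]])
    return c
def rays(c,uv):
    # inverse of x_d = x(1+k1 r^2)
    p=(np.atleast_2d(uv).astype(float)-[c["cx"],c["cy"]])/c["K"][0,0]; q=p.copy()
    for _ in range(30): q=p/(1+c["k1"]*(q**2).sum(1,keepdims=True))
    return np.c_[q,np.ones(len(q))]
def at_z(c,uv,z):
    d=rays(c,uv)@c["T"][:3,:3].T; e=c["T"][:3,3]
    return e+d*((z-e[2])/d[:,2:])
def by_depth(c,uv):
    uv=np.atleast_2d(uv).astype(int); dep=c["depth"][uv[:,1],uv[:,0]]
    return (rays(c,uv)*dep[:,None])@c["T"][:3,:3].T+c["T"][:3,3]
def cloud(c):
    v,u=np.mgrid[:384,:512]; return by_depth(c,np.c_[u.ravel(),v.ravel()]).reshape(384,512,3)
def project(c,P):
    q=(np.atleast_2d(P)-c["T"][:3,3])@c["T"][:3,:3]; q=q[:,:2]/q[:,2:]
    return q*(1+c["k1"]*(q**2).sum(1,keepdims=True))*c["K"][0,0]+[c["cx"],c["cy"]]
E
python3 - <<'E'
from h import *
import pickle
o=[]
for n in("scene","side"):
    c=cam(n);o.append(c);print(n,c["T"].round(3).tolist(),c["fovy"],c["k1"])
    print(np.shape(c["depth"]))
pickle.dump(o,open("c0.pkl","wb"))
cv2.imwrite("pics/scene0.png",cv2.resize(o[0]["image"],(800,600)))
cv2.imwrite("pics/side0.png",o[1]["image"])
s=bot.read_state();print(s["tool_rot"],s["clock"],bot.tip_reach,s["grip_width"])
E
```

```text
pics
scene [[-0.827, 0.474, -0.303, 923.957], [0.562, 0.697, -0.445, 627.936], [0.0, -0.538, -0.843, 1235.626], [0.0, 0.0, 0.0, 1.0]] 42.68963062213131 -0.09524879967875245
(384, 512)
side [[0.938, -0.266, 0.223, 240.293], [-0.347, -0.699, 0.625, -722.044], [-0.01, -0.664, -0.748, 890.203], [0.0, 0.0, 0.0, 1.0]] 47.55338637197338 -0.1587635661160534
(384, 512)
[ 7.07132303e-01 -7.07081074e-01  3.74070696e-04  3.49052158e-04] 0.1 19.0 85.2077917364254
```

```bash
ls -la; ls pics
```

```text
total 2708
drwxr-xr-x  3 agent agent    4096 Dec  4 19:10 .
drwxr-xr-x 23 root  root     4096 Dec  4 19:10 ..
-rw-r--r--  1 agent agent 2753815 Dec  4 19:10 c0.pkl
-rw-r--r--  1 agent agent    1380 Dec  4 19:10 h.py
drwxr-xr-x  2 agent agent    4096 Dec  4 19:10 pics
scene0.png
side0.png
```

View pics/scene0.png

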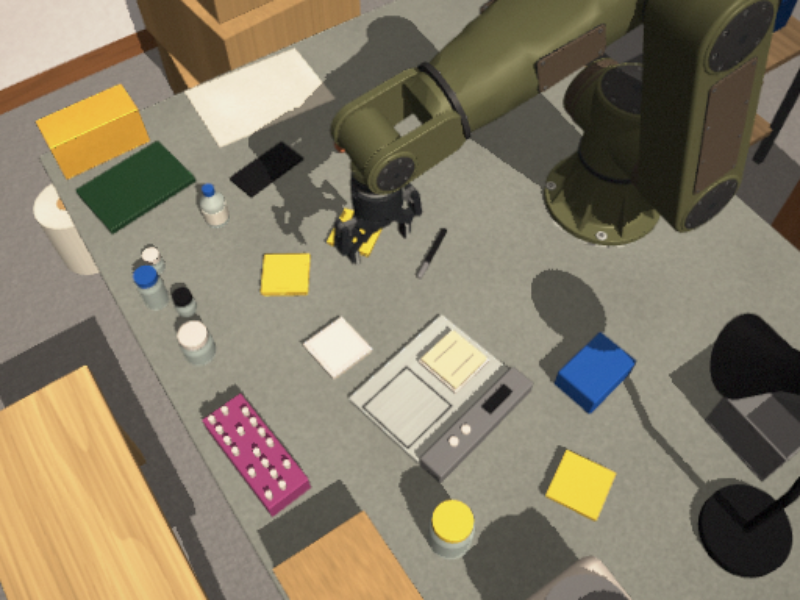

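View pics/side0.png

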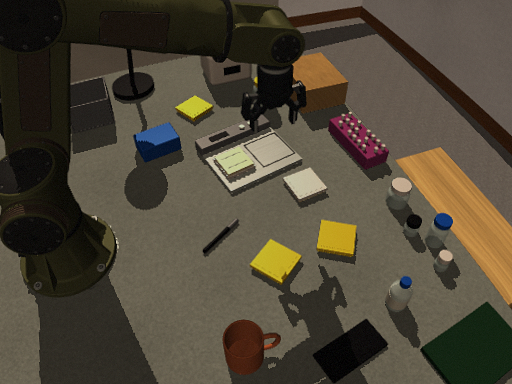

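Scene view (800 px): the white dish is at (338,347). The plate's open edge runs from (350,397) to (443,317). The empty square is at (407,405) and the neighbour at (455,360). The yellow look-alikes at (286,274) and (355,235) lie away from the dish. I'll measure next.

```bash
cat > meas.py <<'E'
from h import *
import pickle
from scipy.optimize import least_squares
def measure(c, dish_uv, lid_z, thr=None, show=None):
    """flood-fill the dish face from a seed; return world corners of the min-area rectangle at height lid_z"""
    g=cv2.GaussianBlur(c["image"],(3,3),0); m=np.zeros((386,514),np.uint8)
    cv2.floodFill(g.copy(),m,tuple(int(x) for x in dish_uv),0,(14,)*3,(14,)*3,4|(255<<8)|cv2.FLOODFILL_MASK_ONLY|cv2.FLOODFILL_FIXED_RANGE)
    m=cv2.morphologyEx(m[1:-1,1:-1],cv2.MORPH_OPEN,np.ones((3,3)))
    ct=max(cv2.findContours(m,cv2.RETR_EXTERNAL,cv2.CHAIN_APPROX_NONE)[0],key=cv2.contourArea)[:,0]
    P=at_z(c,ct,lid_z)[:,:2].astype(np.float32)
    r=cv2.minAreaRect(P); return r,ct
E
python3 - <<'E'
from meas import *
o=pickle.load(open("c0.pkl","rb"))
k=512/800
seeds={"scene":dict(dish=(338*k,347*k)),"side":dict(dish=(305,183))}
for c,n in zip(o,("scene","side")):
    r,ct=measure(c,seeds[n]["dish"],18); print(n,"dish",r)
    C=cloud(c)
    u,v=map(int,seeds[n]["dish"]); print("dish z",np.median(C[v-3:v+4,u-3:u+4].reshape(-1,3),0).round(1))
    # table height nearby, plate: cloud points z in 9..15 near
    if n=="scene": cs=[(350,397),(443,317),(503,362),(420,460)]; cs=np.array(cs)*k
    else: cs=np.array([(234,189),(301,160),(267,130),(204,155)])
    print("plate corners@12",at_z(c,cs,12).round(0)[:,:2].tolist())
    d=np.array(c["image"]); 
    x0,y0,w,h=(180,190,170,125) if n=="scene" else (190,115,150,95)
    cv2.imwrite(f"pics/crop_{n}.png",cv2.resize(d[y0:y0+h,x0:x0+w],None,fx=4.5,fy=4.5,interpolation=cv2.INTER_CUBIC))
    m=(C[...,2]>8)&(C[...,2]<16)
    pts=C[m]; pc=at_z(c,[cs.mean(0)],12)[0]; near=np.linalg.norm(pts[:,:2]-pc[:2],axis=1)<200
    print(near.sum(), np.percentile(pts[near],[2,50,98],axis=0).round(0).tolist(), "table z",np.median(C[(abs(C[...,2])<6)&(abs(C[...,0]-600)<200)&(abs(C[...,1])<250)][:,2]))
E
```

```text
scene dish ((648.3414306640625, 1.2569694519042969), (82.33576965332031, 83.51756286621094), 6.729947090148926)
dish z [649.2   2.9  18.6]
plate corners@12 [[682.0, 98.0], [452.0, 56.0], [418.0, 194.0], [646.0, 262.0]]
3478 [[434.0, 12.0, 8.0], [587.0, 162.0, 12.0], [676.0, 262.0, 16.0]] table z -0.5364712811940535
side dish ((647.6378784179688, -1.3019485473632812), (82.87744140625, 83.13301849365234), 5.9180474281311035)
dish z [647.9  -3.6  17.8]
plate corners@12 [[461.0, 49.0], [679.0, 88.0], [636.0, 248.0], [421.0, 209.0]]
2652 [[430.0, 7.0, 8.0], [574.0, 144.0, 12.0], [670.0, 247.0, 16.0]] table z -0.3478905002262991
```

View pics/crop_scene.png

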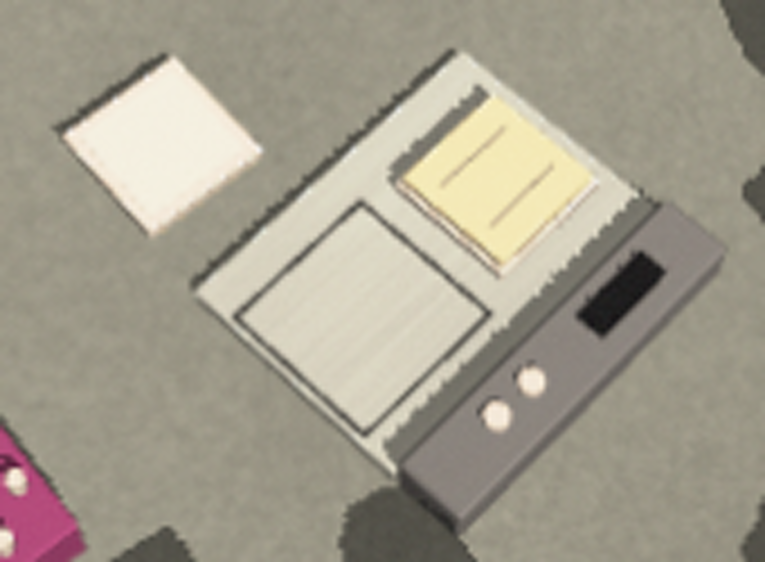

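View pics/crop_side.png

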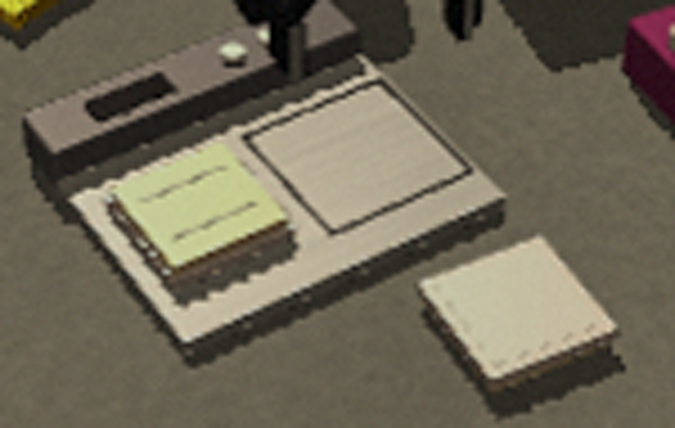

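Crops: in the scene crop the plate's open-edge corners are at (193,290) and (455,52), and the printed square's corners are at (235,318), (360,202), (491,314) and (364,435). In the side crop the open-edge corners are at (190,342) and (503,198), and the square's are at (245,135), (382,82), (472,170) and (337,232). Next step is fitting the plate frame from both.

```bash
python3 - <<'E'
from meas import *
o=pickle.load(open("c0.pkl","rb"))
off=[(180,190),(190,115)]
pe=[[(193,290),(455,52)],[(503,198),(190,342)]]     # +x end, -x end of open edge
sq=[[(235,318),(360,202),(491,314),(364,435)],[(472,170),(337,232),(245,135),(382,82)]] # (+,-),(-,-),(-,+),(+,+)
ds=[(216,222),(305,183)]
S=56*np.array([(1,-1),(-1,-1),(-1,1),(1,1)])+[60,0]
for i,c in enumerate(o):
    f=lambda p:at_z(c,np.array(p)/4.5+off[i],12)[:,:2]
    P=np.r_[f(sq[i]),f(pe[i])]
    M=np.r_[S,[(120,-85),(-120,-85)]].astype(float)
    mc,pc=M.mean(0),P.mean(0)
    H=(M-mc).T@(P-pc); a=np.arctan2(H[0,1]-H[1,0],H[0,0]+H[1,1])
    Rm=np.array([[np.cos(a),-np.sin(a)],[np.sin(a),np.cos(a)]]); t=pc-Rm@mc
    print("plate t",t.round(1),"yaw",a.round(4),"res",np.round((P-t)@Rm-M,1).tolist())
    r,ct=measure(c,ds[i],18); d=np.array(r[0])
    print("dish in plate",((d-t)@Rm).round(1),"rel yaw deg",r[2]-np.degrees(a),r[1])
k=.64
for n,p,z in [("yel1",(286,274),15),("yel2",(355,235),15),("pen",(432,252),6),("magenta",(255,455),30),("magcorner",(205,420),30)]:
    print(n,at_z(o[0],[(p[0]*k,p[1]*k)],z)[0,:2].round(0))
E
```

```text
plate t [551.  156.3] yaw 0.21 res [[-2.2, 1.8], [0.9, 1.9], [1.1, -0.5], [-1.9, -2.4], [-1.5, -0.8], [3.6, -0.0]]
dish in plate [  62.9 -172. ] rel yaw deg -5.3034408502590615 (82.33576965332031, 83.51756286621094)
plate t [552.2 151.4] yaw 0.1996 res [[-1.7, 3.1], [4.1, 1.8], [2.1, -0.1], [-2.5, -3.8], [-4.2, -0.2], [2.2, -0.9]]
dish in plate [  63.3 -168.6] rel yaw deg -5.520043644731821 (82.87744140625, 83.13301849365234)
yel1 [ 647. -191.]
yel2 [ 487. -196.]
pen [380. -80.]
magenta [872. 107.]
magcorner [914.   4.]
```

```bash
cat > ctl.py <<'E'
from h import *
T0=np.array([551.6,153.8]); YAW=0.205
px=np.array([np.cos(YAW),np.sin(YAW),0]); py=np.array([-np.sin(YAW),np.cos(YAW),0]); ez=np.array([0,0,1.])
def W(x,y,z): return np.r_[T0,0]+x*px+y*py+z*ez
def Pf(w): d=np.asarray(w)-np.r_[T0,0]; return np.array([d@px,d@py,w[2]])
def pose(x,y,z,phi,w=11.,reach=19.):
    """TCP pose putting the fingertips' front lower corner at plate-frame (x,y,z); phi = lean (tips forward)"""
    a=np.sin(phi)*py-np.cos(phi)*ez; n=np.cos(phi)*py+np.sin(phi)*ez
    q=R.from_matrix(np.c_[px,a,np.cross(px,a)]).as_quat()
    return W(x,y,z)-w*n-reach*a, [q[3],q[0],q[1],q[2]]
def corner(phi,w=11.,reach=19.):
    a=np.sin(phi)*py-np.cos(phi)*ez; n=np.cos(phi)*py+np.sin(phi)*ez
    return Pf(np.array(bot.read_state()["ee_pos"])+w*n+reach*a)
def F(): f=np.array(bot.read_state()["ft_force"]); return np.array([f@px,f@py,f[2]])
E
python3 - <<'E'
from ctl import *
phi=np.radians(12)
bot.move_gripper(50)
print("reach",bot.tip_reach,bot.read_state()["grip_width"])
p,q=pose(62,-245,90,phi); bot.move_to(p,q); print(F(),bot.read_state()["clock"])
p,q=pose(62,-245,12,phi); bot.servo_line(p,speed=100)
p,q=pose(62,-245,-5,phi); hit=bot.servo_line(p,speed=12,until_force=2.5)
print(hit,corner(phi),F(),bot.read_state()["clock"])
c=cam("side");cv2.imwrite("pics/side1.png",cv2.resize(c["image"][110:270,200:390],None,fx=4,fy=4,interpolation=cv2.INTER_CUBIC))
E
```

```text
reach 19.0 49.72791148770571
[-0.0534758  -0.31213674  0.58182912] 1.375
True [  62.00479336 -245.00835071    0.84543981] [-0.98032098  0.88773932  5.11437303] 3.2333
```

View pics/side1.png

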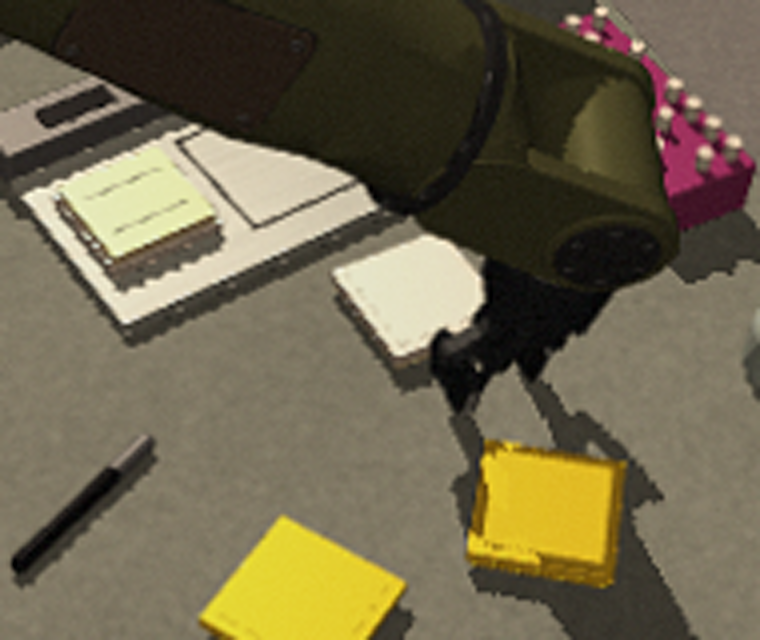

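Side view 1: the fingertips are on the table just behind the dish, with the dish at about (410,300) and the fingers at about (460,390) and (540,375). They touched the table 3.7 mm lower than modelled, so effective reach is about 15.2 mm. Next I push the dish to the edge.

```bash
sed -i 's/reach=19\./reach=15.25/g' ctl.py; python3 - <<'E'
from ctl import *
phi=np.radians(12)
c0=corner(phi); z=c0[2]+0.9
p,q=pose(62,-245,z,phi); bot.servo_line(p,speed=20); print(z,F())
p,q=pose(62,-190,z,phi); hit=bot.servo_line(p,speed=50,until_force=6); print(hit,corner(phi),F())
if not hit:
    p,q=pose(62,-165,z,phi); hit=bot.servo_line(p,speed=20,until_force=4); print(hit,corner(phi),F(),bot.read_state()["clock"])
c=cam("scene");cv2.imwrite("pics/scene2.png",cv2.resize(c["image"][170:330,170:370],None,fx=4,fy=3.75,interpolation=cv2.INTER_CUBIC))
c=cam("side");cv2.imwrite("pics/side2.png",cv2.resize(c["image"][110:230,200:360],None,fx=4,fy=4,interpolation=cv2.INTER_CUBIC))
E
```

```text
5.428361164694282 [0.44778631 0.37113464 0.02947717]
False [  61.97196192 -190.26570558    5.43002446] [-0.31959674 -0.45509195 -0.53367219]
True [  61.88325914 -173.75471086    5.2271919 ] [ 0.36064795 -2.12801138  0.97751962] 5.6083
```

View pics/scene2.png

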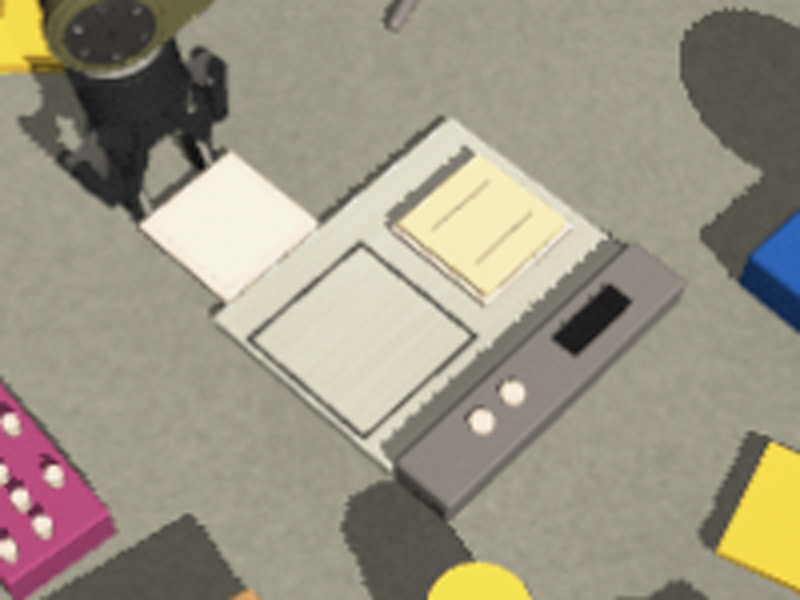

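The scene view shows the dish squared flush against the open edge: front corners (228,303) and (318,222), x about +60 in the plate frame. The fingertips are on its rear side. Now the tip-up arc, with force feedback.

```bash
cat > arc.py <<'E'
from ctl import *
YE=-84.35
def seg(a,b,n=200): return np.linspace(a,b,n)
poly=[(-42,0),(42,0),(42,8),(45,8),(45,18),(-45,18),(-45,8),(-42,8),(-42,0)]
B=np.vstack([seg(poly[i],poly[i+1]) for i in range(8)])
def contact(th):
    """plate-frame (y,z) of the rear lower rim edge for tilt th, dish resting on table and against the plate edge"""
    c,s=np.cos(th),np.sin(th); M=np.array([[c,s],[-s,c]])   # maps (y,z): rear side rises
    Q=B@M.T; dz=-Q[:,1].min(); low=Q[:,1]+dz<=12; dy=-Q[low,0].max()
    C=M@[-45,8]+[dy,dz]; return C[0]+YE,C[1]
def run(th0,th1,off,dn=0.,step=4,phi=np.radians(12),e=2.9,x=61.9,target=(1.5,5),speed=35):
    for t in np.arange(th0,th1+.01,step):
        y,z=contact(np.radians(t))
        p,q=pose(x,y+e*np.sin(phi)+off,z-e*np.cos(phi)-dn,phi)
        bot.servo_line(p,attitude=q,speed=speed)
        f=F(); print(int(t),"off",round(off,2),"F",f.round(1),"corner",corner(phi)[1:].round(1),round(bot.read_state()["clock"],1))
        if -f[1]<target[0]: off=min(off+.6,off+.6)
        elif -f[1]>target[1]: off-=.6
        if np.abs(f).max()>20: print("STOP force"); break
        if off>6 or off<-8: print("STOP off"); break
    return off
E
python3 - <<'E'
from arc import *
print([tuple(np.round(contact(np.radians(t)),1)) for t in (0,5,10,20,45,70,90,110)])
off=run(0,24,1.0); print(off)
c=cam("side");cv2.imwrite("pics/side3.png",cv2.resize(c["image"][90:230,200:380],None,fx=4,fy=4,interpolation=cv2.INTER_CUBIC))
E
```

```text
[(np.float64(-174.4), np.float64(8.0)), (np.float64(-174.4), np.float64(15.6)), (np.float64(-173.8), np.float64(23.0)), (np.float64(-170.9), np.float64(37.3)), (np.float64(-155.1), np.float64(67.2)), (np.float64(-124.5), np.float64(84.6)), (np.float64(-94.4), np.float64(90.0)), (np.float64(-67.3), np.float64(88.0))]
0 off 1.0 F [ 0.2 -7.5  0.3] corner [-173.5    5.1] 6.0
4 off 0.4 F [-0.2 -4.5 -0.2] corner [-173.6   11.1] 6.3
8 off 0.4 F [-0.8 -4.4  0. ] corner [-173.1   17. ] 6.6
12 off 0.4 F [ 0.8 -4.9  1.4] corner [-172.4   22.8] 6.9
16 off 0.4 F [ 0.2 -4.4 -0.1] corner [-171.3   28.6] 7.2
20 off 0.4 F [-1.1 -4.2  0.6] corner [-169.9   34.3] 7.6
24 off 0.4 F [ 0.5 -3.8  0.4] corner [-168.1   39.8] 7.9
0.4
```

View pics/side3.png

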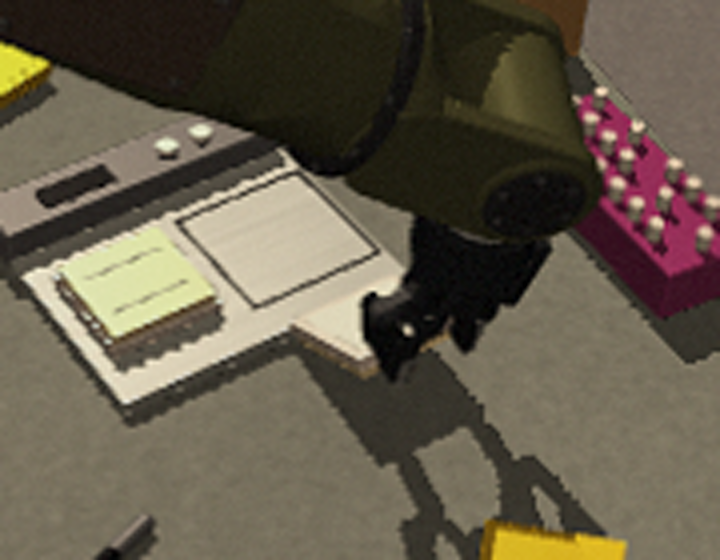

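Side view 3: the dish is tipping up, its rear rim raised on the fingers near (375,365) with a clear shadow beneath. The push force is a steady 4 N, so I continue.

```bash
python3 - <<'E'
from arc import *
off=run(28,80,0.4); print(off)
c=cam("scene");cv2.imwrite("pics/scene4.png",cv2.resize(c["image"][150:320,170:370],None,fx=4,fy=3.5,interpolation=cv2.INTER_CUBIC))
E
```

```text
28 off 0.4 F [-0.4 -2.9  0.5] corner [-165.9   45.2] 8.2
32 off 0.4 F [ 0.5 -1.6  0.6] corner [-163.7   50.3] 8.5
36 off 0.4 F [ 0.3 -0.8 -0.6] corner [-161.3   55. ] 8.8
40 off 1.0 F [ 0.2 -1.4  0.1] corner [-158.    59.4] 9.2
44 off 1.6 F [-0.3 -1.4  0.1] corner [-153.6   63.5] 9.5
48 off 2.2 F [-1.1 -5.   3.9] corner [-149.8   67.9] 9.8
52 off 1.6 F [-3.2 -7.9  7.4] corner [-146.3   71.7] 10.1
56 off 1.0 F [-3.8 -9.9 10.2] corner [-142.7   75.3] 10.4
60 off 0.4 F [ -4.7 -13.4  14.6] corner [-138.9   78.6] 10.7
64 off -0.2 F [ -8.3 -16.1  21. ] corner [-134.8   81.8] 11.0
STOP force
-0.7999999999999999
```

View pics/scene4.png

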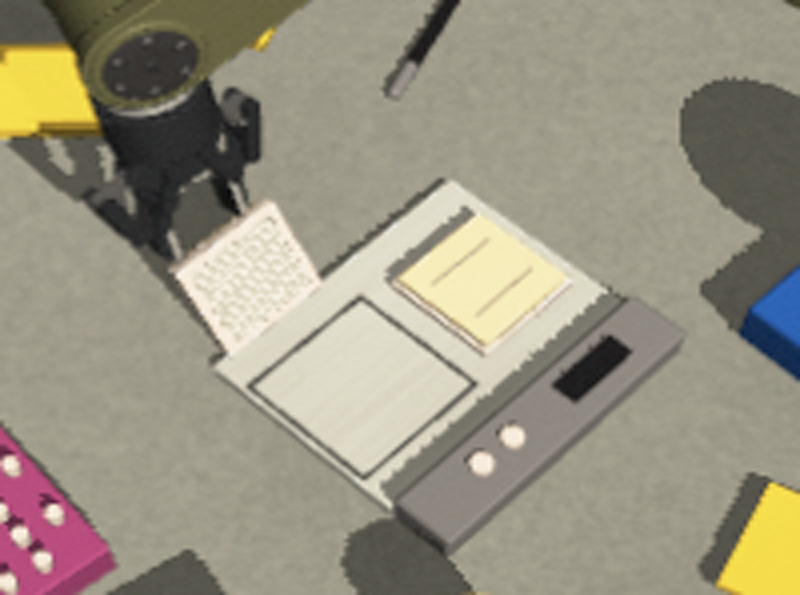

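Scene view 4: the dish is standing at about 64°, rear rim from (172,268) to (270,200), both fingertips in the notch under it. The tips are bottoming on the tray wall (Fz rose), so from here I regulate the wall and ledge force components separately.

```bash
cat > arc2.py <<'E'
from arc import *
def run2(th0,th1,u,v,step=3,phi=np.radians(12),e=2.9,x=61.9,speed=35):
    """u: offset into the tray wall, v: offset into the rim ledge (dish axes), each regulated by force"""
    for t in np.arange(th0,th1+.01,step):
        th=np.radians(t); y,z=contact(th); ey=np.array([np.cos(th),-np.sin(th)]); ezd=np.array([np.sin(th),np.cos(th)])
        d=np.array([y,z])+e*np.array([np.sin(phi),-np.cos(phi)])+u*ey+v*ezd
        p,q=pose(x,d[0],d[1],phi); bot.servo_line(p,attitude=q,speed=speed)
        f=F(); fw=-f[1:]@ey; fl=-f[1:]@ezd
        print(int(t),"uv",round(u,1),round(v,1),"F",f.round(1),"wall",fw.round(1),"ledge",fl.round(1),round(bot.read_state()["clock"],1))
        u+=np.clip((1.5-fw)*.15,-1.5,.3); v+=np.clip((3-fl)*.2,-1,.6)
        if np.abs(f).max()>30: print("STOP force"); break
        if max(abs(u),abs(v))>8: print("STOP off"); break
    return u,v
E
python3 - <<'E'
from arc2 import *
u,v=run2(64,64,-2.0,0.0)
u,v=run2(66,87,u,v); print(u,v)
E
```

```text
64 uv -2.0 0.0 F [-4.  -9.5 12. ] wall 15.0 ledge 3.3 11.3
66 uv -3.5 -0.1 F [-2.4 -6.3  9.6] wall 11.3 ledge 1.9 11.5
69 uv -5.0 0.2 F [-3.2 -5.6  9.9] wall 11.3 ledge 1.7 11.8
72 uv -6.4 0.4 F [-1.6 -4.1  7.5] wall 8.4 ledge 1.6 12.1
75 uv -7.5 0.7 F [-2.9 -3.9  7. ] wall 7.7 ledge 1.9 12.4
STOP off
-8.410369692374093 0.915823241850479
```

```bash
sed -i 's/max(abs(u),abs(v))>8/max(abs(u),abs(v))>14/' arc2.py; python3 - <<'E'
from arc2 import *
u,v=run2(78,87,-8.4,.9); print(u,v)
a=cam("scene")["image"][150:290,180:330]; b=cam("side")["image"][100:240,200:350]
cv2.imwrite("pics/both5.png",cv2.resize(np.hstack([a,b]),None,fx=2.66,fy=2.66,interpolation=cv2.INTER_CUBIC))
E
```

```text
78 uv -8.4 0.9 F [-2.8 -3.   8.2] wall 8.6 ledge 1.2 12.7
81 uv -9.5 1.3 F [-2.8 -2.4  8.3] wall 8.5 ledge 1.1 13.0
84 uv -10.5 1.6 F [-2.6 -2.   7.6] wall 7.8 ledge 1.2 13.3
87 uv -11.5 2.0 F [-2.2 -1.3  8.1] wall 8.2 ledge 0.9 13.7
-12.469103196614103 2.434522793343184
```

View pics/both5.png

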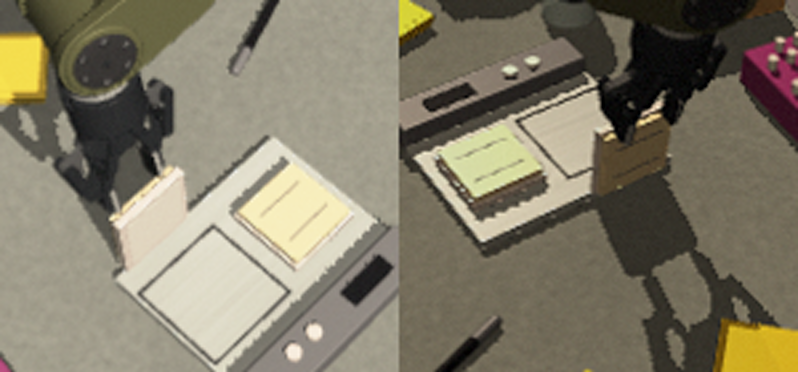

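Views 5: in both the dish is nearly vertical at the edge, with the fingertips on its upper side behind the lid rim (scene (150,180), side (640,120)). Continuing past vertical.

```bash
sed -i 's/abs(v))>14/abs(v))>25/' arc2.py; python3 - <<'E'
from arc2 import *
u,v=run2(90,108,-12.5,2.4); print(u,v)
a=cam("scene")["image"][150:290,180:330]; b=cam("side")["image"][100:240,200:350]
cv2.imwrite("pics/both6.png",cv2.resize(np.hstack([a,b]),None,fx=2.66,fy=2.66,interpolation=cv2.INTER_CUBIC))
E
```

```text
90 uv -12.5 2.4 F [-2.4 -2.   8.7] wall 8.7 ledge 2.0 14.1
93 uv -13.6 2.6 F [-1.5 -1.   6.5] wall 6.4 ledge 1.3 14.4
96 uv -14.3 2.9 F [-1.5 -1.   4.7] wall 4.6 ledge 1.5 14.7
99 uv -14.8 3.2 F [-1.3 -0.4  5.3] wall 5.2 ledge 1.2 15.0
102 uv -15.3 3.6 F [-0.6  0.8  6.9] wall 6.9 ledge 0.6 15.3
105 uv -16.1 4.1 F [-1.   0.1  6.7] wall 6.5 ledge 1.6 15.6
108 uv -16.9 4.3 F [-0.8  0.3  6.2] wall 6.0 ledge 1.6 15.9
-17.56410914575026 4.606566118607122
```

View pics/both6.png

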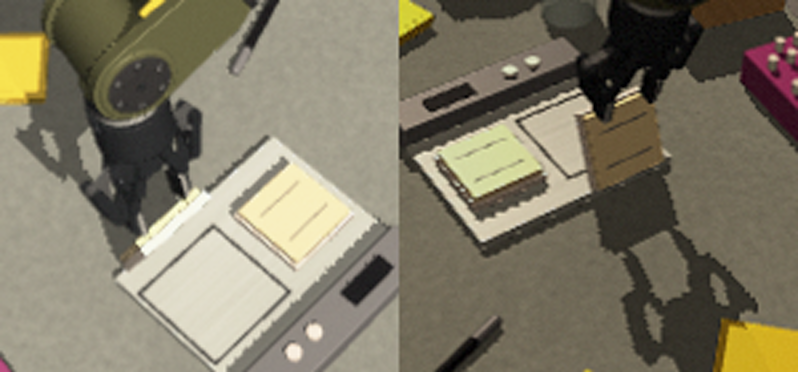

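Views 6: the dish leans past vertical over the plate edge, top rim at scene (175,220). It's near the tipping point, so I push on with less downward load.

```bash
python3 - <<'E'
from arc2 import *
u,v=run2(111,129,-19.5,5.0,speed=45); print(u,v, corner(np.radians(12)))
a=cam("scene")["image"][150:290,180:330]; b=cam("side")["image"][100:240,200:350]
cv2.imwrite("pics/both7.png",cv2.resize(np.hstack([a,b]),None,fx=2.66,fy=2.66,interpolation=cv2.INTER_CUBIC))
E
```

```text
111 uv -19.5 5.0 F [-0.3  0.6 -0.5] wall -0.2 ledge -0.8 16.3
114 uv -19.2 5.6 F [-0.6  0.8  0.5] wall 0.8 ledge -0.6 16.6
117 uv -19.1 6.2 F [0.1 0.4 0.3] wall 0.5 ledge -0.2 16.8
120 uv -19.0 6.8 F [0.6 0.2 0.1] wall 0.2 ledge -0.1 17.1
123 uv -18.8 7.4 F [-0.  -0.4  0.6] wall 0.2 ledge 0.7 17.4
126 uv -18.6 7.9 F [-0.2  0.4  0.1] wall 0.3 ledge -0.2 17.6
129 uv -18.4 8.5 F [0.4 0.3 0.8] wall 0.8 ledge 0.2 17.9
-18.312802834362127 9.013647524378953 [ 61.78477811 -26.17966037  82.11494212]
```

View pics/both7.png

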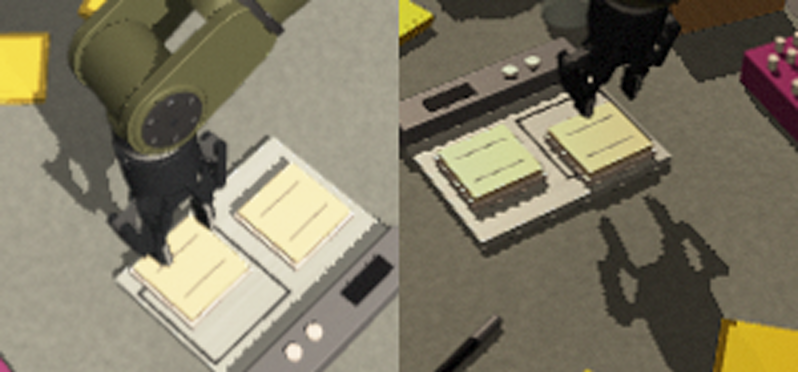

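Views 7: the dish has flipped. It lies lid down on the plate, cream side up at scene (190,265), and still needs pushing toward the control box. The arm backs off, then I measure numerically.

```bash
cat > dm.py <<'E'
from arc2 import *
FIT=dict(scene=((551,156.3),.21),side=((552.2,151.4),.1996))
def dish_now():
    """cream face (z=30): largest blob at dish height around the place, per camera, in plate coordinates"""
    out={}
    for n,(t,a) in FIT.items():
        c=cam(n); C=cloud(c); Rm=np.array([[np.cos(a),-np.sin(a)],[np.sin(a),np.cos(a)]])
        hsv=cv2.cvtColor(c["image"],cv2.COLOR_BGR2HSV).astype(int)
        P=(C[...,:2]-t)@Rm
        for who,xr in(("dish",(5,125)),("neigh",(-125,-5))):
            roi=(P[...,0]>xr[0])&(P[...,0]<xr[1])&(P[...,1]>-150)&(P[...,1]<75)&(C[...,2]>24)&(C[...,2]<36)
            m=(roi*255).astype(np.uint8); m=cv2.morphologyEx(cv2.morphologyEx(m,cv2.MORPH_CLOSE,np.ones((3,3))),cv2.MORPH_OPEN,np.ones((3,3)))
            cs=cv2.findContours(m,cv2.RETR_EXTERNAL,cv2.CHAIN_APPROX_NONE)[0]
            if not cs: print(n,who,"none"); continue
            ct=max(cs,key=cv2.contourArea)[:,0]; Q=(at_z(c,ct,30)[:,:2]-t)@Rm
            r=cv2.minAreaRect(Q.astype(np.float32)); ang=(r[2]+45)%90-45
            print(n,who,"c",np.round(r[0],1),"size",np.round(r[1],1),"yaw",round(ang,1),"z",round(float(np.median(C[roi][:,2])),1))
E
python3 - <<'E'
from dm import *
phi=np.radians(12)
p,q=pose(61.8,-30,110,phi); bot.servo_line(p,speed=150)
p,q=pose(60,-160,110,0); bot.servo_line(p,attitude=q,speed=200)
print(bot.read_state()["clock"],F())
dish_now()
p,q=pose(60,-160,110,0)
E
```

```text
19.1333 [-0.40491526 -0.14465671  0.46618017]
scene dish c [ 62.6 -32.4] size [86.3 87.3] yaw -0.2 z 29.1
scene neigh c [-56.6   2.2] size [88.7 89.1] yaw -0.5 z 29.2
side dish c [ 54.5 -34.1] size [94.2 88.5] yaw -2.2 z 29.3
side neigh c [-63.1  -2.4] size [87.7 90.2] yaw 0.1 z 29.3
```

```bash
python3 - <<'E'
from dm import *
p,q=pose(59.5,-115,60,0); bot.servo_line(p,attitude=q,speed=150)
p,q=pose(59.5,-115,17.5,0); bot.servo_line(p,speed=60,until_force=4); print(corner(0),F())
p,q=pose(59.5,-46,17.5,0); hit=bot.servo_line(p,speed=30,until_force=8); print(hit,corner(0),F())
p,q=pose(59.5,-65,17.5,0); bot.servo_line(p,speed=80)
p,q=pose(59.5,-140,110,0); bot.servo_line(p,speed=200); print(bot.read_state()["clock"])
dish_now()
E
```

```text
[  59.7051346  -115.02893319   17.82431866] [ 0.10743927  0.17892894 -0.3377547 ]
False [ 59.50013219 -46.04049857  17.49767725] [ 0.48308167 -0.64935938 -0.2657807 ]
24.275
scene dish c [63.7 -0.4] size [88.2 88.8] yaw -0.2 z 29.2
scene neigh c [-56.4   2. ] size [88.3 89.4] yaw -0.5 z 29.1
side dish c [54.7 -2.6] size [91.7 84.7] yaw -0.0 z 29.2
side neigh c [-63.8  -3.3] size [89.5 92.1] yaw 0.1 z 29.4
```

```bash
python3 - <<'E'
from dm import *
p,q=pose(59.5,-150,200,0); bot.servo_line(p,speed=200); print(bot.read_state()["clock"],F())
a=cam("scene")["image"][200:315,215:365]; b=cam("side")["image"][95:210,185:335]
cv2.imwrite("pics/both8.png",cv2.resize(np.vstack([a,b]),None,fx=2.6*1,fy=2.6,interpolation=cv2.INTER_CUBIC) if 0 else cv2.resize(np.hstack([a,b]),None,fx=2.66,fy=2.66,interpolation=cv2.INTER_CUBIC))
E
```

```text
24.975 [ 0.41606254 -0.43156477 -0.49628402]
```

View pics/both8.png

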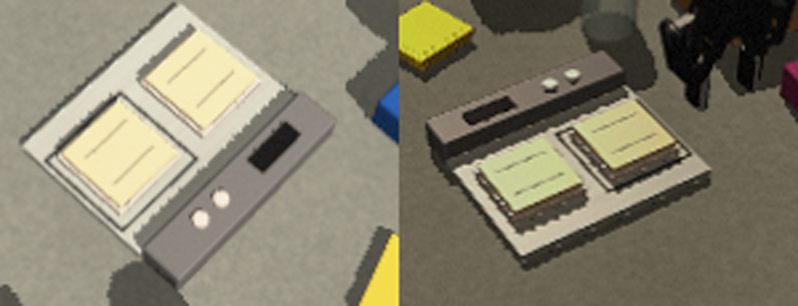

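The last views show the dish lid down and squared inside the outline, with margin all round and the neighbour in line with it. The robot is clear, so I hand in.

```bash
python3 -c "
from rig import bot
bot.dwell(0.3); bot.finish_job(); print(bot.read_state()['clock'])"
```

```text
the job is handed in; nothing more can be done
the job is handed in; nothing more can be done
```

The dish is lying flat, lid down, inside the empty printed square and squared up with the plate. I handed the job in at about 25 s on the robot's clock, against the 72 s limit.

**What I did:** with the fingers half open, I pushed the dish flush against the plate's open edge. I then tipped it up from under its rear lid rim, through vertical, until it flipped onto the plate. Last, I pushed it about 33 mm further with both fingertips and drew the arm back. I never gripped the dish.

**Final position:** relative to the neighbour, taken to be at its nominal place, the dish centre is about (59, -1) mm against a target of (60, 0). It is within about 0.3° of square.

**Last picture:** the printed outline is visible around the dish, the neighbour looks unmoved and the gripper is clear of everything. I did not check the other bystanders one by one; the arm touched none that I could see.

**What disagreed:**
- **Cameras:** taken on their own, the two cameras differed by up to 9 mm in x, so I used positions relative to the neighbour. The two cameras' relative readings still differ by 1.6 mm in x and 3 mm in y, well inside the roughly 8 mm of slack.
- **Forces:** during the tip-up the fingertips pressed on the tray wall with up to about 28 N at the wrist. I then eased off by backing the fingertips away.
- **Fingertip reach:** it came out about 4 mm shorter than the given 19 mm, which I corrected by touching the table.

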